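# Put the ornaments back on the dusted sideboard

### The job

The sideboard has been dusted; put the ornaments back round the lamp and the clock, setting each one down gently and upright, without knocking the lamp or the clock. Stand the vase in the middle of the slate coaster, the tall candlestick midway between the lamp and the clock, and the short candlestick midway between the clock and the vase, both in line with the things they stand between. Put the wooden egg stand about ten centimetres in front of the clock's dial, centred on it, seat the porcelain egg upright in the stand, and leave the photo frame and the dusting brush where they are.

Things in the scene. Friction and masses are not known exactly. Their poses are not given: they have to be found in the camera images.
- vase: loose white porcelain bud vase, 167 mm tall: foot 54 mm across, belly 68 mm across at 55 mm height, straight neck 30 mm across from 116 to 157 mm height, lip 33 mm across. Grip it by the neck, e.g. at 142 mm height. Origin: centre of the underside, z up the axis; about 0.3 kg
- tall_candlestick: loose brass candlestick without candle, the taller and broader of two of one pattern: 130 mm tall, round foot 72 mm across, thin stem, cylindrical cup 31 mm across over the top 32 mm. Grip it by the cup, e.g. at 114 mm height. Origin: centre of the underside, z up the axis; about 0.3 kg
- short_candlestick: loose brass candlestick without candle, the smaller of the two: 78 mm tall, round foot 56 mm across, thin stem, cylindrical cup 31 mm across over the top 32 mm. Grip it by the cup, e.g. at 62 mm height. Origin: centre of the underside, z up the axis; about 0.2 kg
- egg_stand: loose low round stand of dark turned wood, 52 mm across and 22 mm tall, straight outside wall, with a round recess 38 mm across and 4 mm deep in its top for the egg's foot (the recess floor is 18 mm above the underside). Origin: centre of the underside, z up the axis; about 0.07 kg
- egg: loose painted white porcelain egg with small flowers, 59 mm tall, 46 mm across at its widest at 27 mm height, blunt flat foot 24 mm across on which it stands upright. Origin: centre of the flat foot, z up the axis; about 0.09 kg
- lamp: fixed globe lamp: round stepped earth-coloured foot 104 mm across, above it a glowing round globe 104 mm across, 158 mm tall in all; stands on one side of the clock (either side), its centre 265 to 295 mm from the clock's centre along the clock's y axis and within 10 mm of level with it. Origin: centre of the underside, z up
- clock: fixed dark wooden block clock, 98 mm wide along its y axis, 44 mm deep along x, 72 mm tall; the white dial is on its front face, which looks along the clock's own +x axis (away from the robot) and lies 21 mm in front of its origin. Origin: centre of the underside, z up
- coaster: fixed round dark slate coaster, 100 mm across, 6 mm thick; lies on the other side of the clock from the lamp, at the same range of distances. Origin: centre of the underside, z up; its top is 6 mm above the origin
- photo_frame: bystander, loose: small wooden photo frame on a 90 x 45 mm base, 120 mm tall; beyond the clock, not to be moved. Origin: centre of the underside, z up
- dusting_brush: bystander, loose: wooden hand brush for dusting, 240 mm long and 35 mm high, standing on its dark bristles beyond the clock, not to be moved. Origin: at table level near the inner end of the bristle block, x from the handle towards the bristles, z up
Not all that is in view belongs to the job. Of the things like the coaster, leave any that is green or purple; of the rest the larger one is meant.

How it is judged:
At the end, for the whole second after the job is handed in: Upright, released, at rest: vase within 15 mm of coaster centre; tall candlestick 118-162 mm from lamp and clock, short from clock and coaster (centres), within 20 mm of the clock's width line; stand 90-155 mm before the clock's centre, within 15 mm sideways; egg in its recess within 8 mm (horizontal distance between vase and coaster below 0.015 m and z of vase in the frame of coaster between 0.003 and 0.01 m and angle between each of vase, tall_candlestick, short_candlestick, egg_stand's own z axis and vertical below 0.1 rad and horizontal distance between tall_candlestick and lamp between 0.1175 and 0.1625 m and horizontal distance between tall_candlestick and clock between 0.1175 and 0.1625 m and x of tall_candlestick in the frame of clock between -0.02 and 0.02 m and height (world z) of each of tall_candlestick, short_candlestick, egg_stand below 0.005 m and horizontal distance between short_candlestick and coaster between 0.1175 and 0.1625 m and horizontal distance between short_candlestick and clock between 0.1175 and 0.1625 m and x of short_candlestick in the frame of clock between -0.02 and 0.02 m and x of egg_stand in the frame of clock between 0.09 and 0.155 m and y of egg_stand in the frame of clock between -0.015 and 0.015 m and horizontal distance between egg and egg_stand below 0.008 m and z of egg in the frame of egg_stand between 0.014 and 0.021 m and angle between egg's own z axis and vertical below 0.15 rad and linear speed of each of vase, tall_candlestick, short_candlestick, egg_stand, egg below 0.02 m/s); the robot touches nothing.
It fails at once if an ornament is knocked over (tilted more than about 35 degrees) (angle between any of vase, tall_candlestick, short_candlestick, egg_stand, egg's own z axis and vertical above 0.6 rad).
It fails at once if an ornament is dropped (falls at more than 0.6 m/s, about 2 cm, with no finger on it) ((linear speed of vase above 0.6 m/s and contact force between vase and the fingers below 0.1 N) or (linear speed of tall_candlestick above 0.6 m/s and contact force between tall_candlestick and the fingers below 0.1 N) or (linear speed of short_candlestick above 0.6 m/s and contact force between short_candlestick and the fingers below 0.1 N) or (linear speed of egg_stand above 0.6 m/s and contact force between egg_stand and the fingers below 0.1 N) or (linear speed of egg above 0.6 m/s and contact force between egg and the fingers below 0.1 N)).
It fails at once if the lamp or the clock is knocked with more than 10 N (contact force between any of lamp, clock and anything else above 10 N).
It fails at once if the photo frame or the dusting brush is moved by more than 15 mm (distance of any of photo_frame, dusting_brush from where it was at the start of the episode above 0.015 m).
It also fails if it takes over 141 s, if anything falls off the work surface, if the arm or the gripper's body presses on something with over 40 N, if the wrist force passes 120 N, or if a joint passes its speed limit or range.

### The arm

A 7-joint arm with a two-finger parallel gripper is mounted at the origin on the work surface. World frame = base frame: x ahead of the robot, y to its left, z up, the work surface at z = 0. Lengths are in m, angles in rad, forces in N, time in s.
With the tool pointing down it reaches from about 0.425 to 0.875 m from the base axis. Payload 4.7 kg.
Tool frame: the origin (TCP) lies between the finger pads; the fingertips stand 22 mm ahead of it and the grasp point (between the pads) lies 3 mm ahead of it; z points along the fingers, y is the line along which they close (so a half turn about z gives the same grasp; the last joint's range is limited). The gripper opens to 87 mm and grips with 3 to 60 N. Pads are 19 mm wide; open, the fingers measure 117 mm over their backs; the gripper's body (75 mm by 190 mm) begins 51 mm behind the grasp point.
Start: joints at [1.146, 0.321, -0.07, 1.45, 0.023, 1.371, -0.057], TCP at [0.276, -0.588, 0.245] pointing down, gripper open.
Joint ranges: [-2.86, 2.86], [-0.3, 2.09], [-1.38, 1.24], [0.06, 2.45], [-1.56, 4.7], [0.09, 2.05], [-2.69, 2.69]. Speed limits (rad/s): [2.57, 2.57, 3.14, 3.14, 3.14, 3.14, 3.14].

### API

Orientations are given as a rotation vector (axis times angle).
In Python, from bench import ctrl gives the robot as it stands. The module is installed in compiled form; this text tells all that it offers.
- The arm moves only by the tool send_rows, never from a script. Its argument "motion" is a list of rows, each an object with "claw": the opening, from -1 (shut) to 1 (fully open); "slide": the shift along the tool's x, y, z in mm, a list of three; "delta_rot": the turn, a rotation vector about the tool's x, y, z in rad, a list of three. In form: [{"claw": claw, "slide": [x, y, z], "delta_rot": [ax, ay, az]}, ...]. A call has 1 to 5 rows; each row is the pose to reach, as a shift and turn from the pose commanded when the call began, along the tool's axes at that moment; what a row does not reach only later rows make up. A row lasts 1/10 s, in which the tool goes at most 50 mm and 8.59 degrees, less where a joint would pass 70% of its speed; a pose out of reach is approached as far as the arm can. A call with a gripper value outside its range is refused whole. The fingers move at their own pace and stop on an object; "grip_force" is the grip in N (left out, the last holds). Time passes only in rows, so rows that repeat a pose let the fingers close. It gives the time, the measured TCP pose, the force, the opening and the grip force at its end, in the units of the state.
- ctrl.get_state(): the state, without advancing time (a new reading comes with each control period).
- ctrl.get_image(name): name is "scene" or "side" or "wrist"; returns a dict with "color" (480x640x3 uint8, blue, green, red), "fx", "fy", "cx", "cy" (pixels), "k1" (the pictures are not rectified: a ray, as slopes to the right and down, at radius r is drawn at 1 + k1 r^2 times it, then the intrinsics apply), "pose" (4x4, takes a point from camera to world coordinates). Camera axes: x right, y down, z forward; pixel columns grow to the right and rows downward; lengths in m; the calibration is good to about 2 mm. A picture is of the moment at which its call begins. There is no depth.
- ctrl.close_job(): hands the job in; it is judged then, once.
The state is a dict: "time": time; "joint_positions": joint angles; "qd": joint speeds; "joint_torque": joint torques, N m; "position": TCP position; "tool_rot": TCP orientation; "ft_force": force on the tool from outside, world axes, zero at the start; "torque": the same for the moment, N m; "grip_width": opening from 0.0 (shut) to 1.0 (fully open); "grip_force": force on a finger pad.
Only numpy, scipy, OpenCV 4.12 (cv2) and the standard library are available. Lean on these libraries where they do the work, as an engineer would, in place of code of your own. Each camera call takes 0.05 s, during which the arm holds its last target. There are 200 camera calls.

## Working session

There is one attempt and no reset: what is moved stays moved. The work goes in short steps, Python scripts to look and compute and a tool call to move; the robot and the scene stay as the last step left them, time stands still between calls to the robot, and variables do not carry over. Pictures are saved under pics/ and viewed, at most 14 in all, crops included, and the job is handed in when it is done.

Besides the shell and the picture viewer there is one more tool, called after ">>>" as name(argument=value, ...) on one line, values as JSON. send_rows: Moves the arm, as the interface text tells. Its arguments: {"type":"object","properties":{"motion":{"type":"array","items":{"type":"object","properties":{"claw":{"type":"number"},"slide":{"type":"array","items":{"type":"number"}},"delta_rot":{"type":"array","items":{"type":"number"}}}}},"grip_force":{"type":"number"}},"required":["motion"]}

```bash
mkdir -p pics; cat > h.py <<'E'
import numpy as np, cv2
from bench import ctrl
from scipy.spatial.transform import Rotation as R
def snap(n,f):
    im=ctrl.get_image(n); cv2.imwrite('pics/'+f+'.png',im['color']); np.save('pics/'+f+'.npy',{k:im[k] for k in im if k!='color'},allow_pickle=True); return im
def load(f): return np.load('pics/'+f+'.npy',allow_pickle=True).item()
def ray(c,u,v):
    K=np.array([[c['fx'],0,c['cx']],[0,c['fy'],c['cy']],[0,0,1.]])
    p=cv2.undistortPoints(np.array([[[u,v]]],float),K,np.array([c['k1'],0,0,0.]))[0,0]
    P=np.array(c['pose']); return P[:3,3],P[:3,:3]@np.array([p[0],p[1],1])
def at(c,u,v,z):
    o,d=ray(c,u,v); return (o+d*(z-o[2])/d[2]).round(4)
def proj(c,X):
    P=np.array(c['pose']); q=P[:3,:3].T@(np.array(X)-P[:3,3]); x,y=q[:2]/q[2]; s=1+c['k1']*(x*x+y*y)
    return np.array([c['fx']*x*s+c['cx'],c['fy']*y*s+c['cy']]).round(1)
E
python3 - <<'E'
from h import *
for n in ['scene','side','wrist']:
    i=snap(n,n+'0'); print(n,i['fx'],i['k1'],np.array(i['pose']).round(3).tolist())
s=ctrl.get_state(); print(s['position'],s['tool_rot'],s['time'],s['grip_width'],R.from_rotvec(s['tool_rot']).as_matrix().round(3))
E
```

```text
scene 445.33088137738326 -0.005174507541489347 [[0.346, 0.767, -0.54, 1.035], [0.938, -0.286, 0.194, -0.16], [-0.005, -0.574, -0.819, 0.777], [0.0, 0.0, 0.0, 1.0]]
side 471.4427208020748 0.016793939709218907 [[-0.716, -0.492, 0.495, 0.079], [-0.698, 0.511, -0.502, 0.518], [-0.006, -0.705, -0.709, 0.731], [0.0, 0.0, 0.0, 1.0]]
wrist 429.1242731213559 -0.10618429486336488 [[0.424, -0.873, -0.243, 0.344], [-0.906, -0.408, -0.113, -0.557], [-0.0, 0.268, -0.963, 0.384], [0.0, 0.0, 0.0, 1.0]]
[ 0.27596967 -0.5881023   0.24374759] [-3.06495503e+00 -6.83500820e-01  5.64474690e-04] 0.15 1.0016165653402216 [[ 0.905  0.425 -0.001]
 [ 0.425 -0.905  0.001]
 [-0.    -0.001 -1.   ]]
```

View pics/scene0.png

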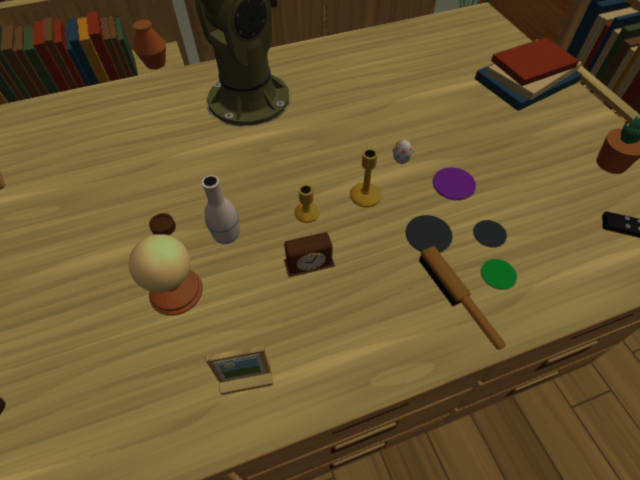

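View pics/side0.png

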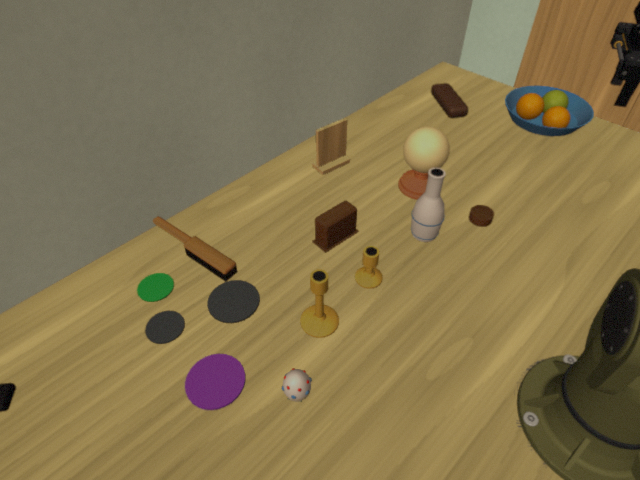

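```bash
python3 - <<'E'
import cv2
a=cv2.imread('pics/scene0.png')[130:400,120:480];cv2.imwrite('pics/sc_crop.png',cv2.resize(a,None,fx=2.2,fy=2.2,interpolation=cv2.INTER_CUBIC))
a=cv2.imread('pics/side0.png')[140:410,180:500];cv2.imwrite('pics/si_crop.png',cv2.resize(a,None,fx=2.2,fy=2.2,interpolation=cv2.INTER_CUBIC))
E
```

```text
(no output)
```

View pics/sc_crop.png

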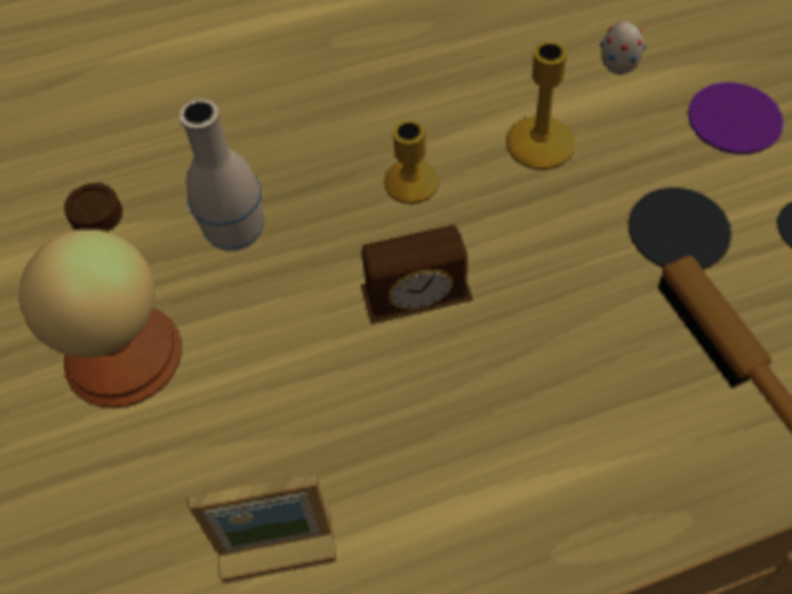

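View pics/si_crop.png

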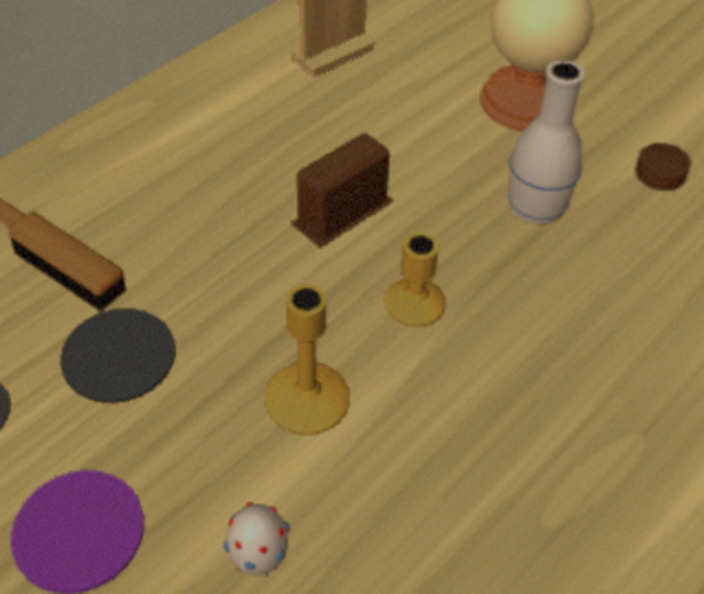

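```bash
cat > m.py <<'E'
from h import *
a=load('scene0');b=load('side0')
A=lambda u,v:(120+u/2.2,130+v/2.2); B=lambda u,v:(180+u/2.2,140+v/2.2)
for n,p,q,z in [('vase',(200,112),(566,72),.167),('tall',(550,52),(307,299),.13),('short',(408,131),(421,245),.078),('stand',(93,200),(663,160),.022),('egg',(623,48),(257,539),.029),('coaster',(679,228),(118,355),.006),('globe',(88,292),(542,22),.106),
 ('c1',(363,243),(389,153),.072),('c2',(458,229),(322,190),.072),('c3',(467,250),(298,178),.072),('c4',(370,263),(366,136),.072),('brush',(690,258),(122,272),.035)]:
    P=[ray(a,*A(*p)),ray(b,*B(*q))]
    M=0;r=0
    for o,d in P:
        d=d/np.linalg.norm(d);N=np.eye(3)-np.outer(d,d);M=M+N;r=r+N@o
    print(n,at(a,*A(*p),z)[:2],at(b,*B(*q),z)[:2],'tri',np.linalg.solve(M,r).round(4))
E
python3 m.py
```

```text
vase [ 0.4329 -0.1612] [ 0.4284 -0.162 ] tri [ 0.4298 -0.1622  0.1653]
tall [0.4366 0.1618] [0.4331 0.1603] tri [0.4345 0.1611 0.129 ]
short [0.4385 0.0187] [0.4353 0.0183] tri [0.4365 0.0183 0.0766]
stand [ 0.3675 -0.284 ] [ 0.3656 -0.2834] tri [ 0.3661 -0.2844  0.0208]
egg [0.3652 0.2885] [0.361  0.2872] tri [0.3627 0.2881 0.0274]
coaster [0.5878 0.2429] [0.58   0.2452] tri [0.5843 0.2444 0.0011]
globe [ 0.5355 -0.2883] [ 0.532  -0.2887] tri [ 0.5333 -0.2895  0.1043]
c1 [ 0.5435 -0.0596] [ 0.5367 -0.0568] tri [ 0.5399 -0.0596  0.0678]
c2 [0.5585 0.0241] [0.5477 0.0236] tri [0.5527 0.023  0.067 ]
c3 [0.5825 0.0235] [0.5747 0.0274] tri [0.5788 0.0243 0.0669]
c4 [ 0.5658 -0.0603] [ 0.5688 -0.0599] tri [ 0.5674 -0.0598  0.0733]
brush [0.6383 0.2211] [0.63  0.196] tri [0.6343 0.2079 0.0401]
```

```bash
cat >> m.py <<'E'
print('base')
for p in [(374,320),(471,297),(363,290)]: print(at(a,*A(*p),0)[:2])
for p in [(292,222),(320,243),(392,200)]: print(at(b,*B(*p),0)[:2])
print('lampfoot',at(a,*A(123,352),.015),'frame',[at(a,*A(*p),0.0)[:2] for p in [(222,578),(335,557)]],[at(a,*A(*p),0.12)[:2] for p in [(192,503),(318,480)]],'side',[at(b,*B(*p),0)[:2] for p in [(318,75),(374,47)]])
E
python3 m.py | sed -n '/base/,$p'
```

```text
base
[ 0.5794 -0.0659]
[0.5874 0.0266]
[ 0.5447 -0.0656]
[0.5888 0.0227]
[0.5495 0.024 ]
[ 0.5383 -0.0686]
lampfoot [ 0.542 -0.286  0.015] frame [array([ 0.7611, -0.2496]), array([ 0.7761, -0.1618])] [array([ 0.7458, -0.2438]), array([ 0.7601, -0.1573])] side [array([ 0.7324, -0.1638]), array([ 0.7218, -0.2478])]
```

>>> send_rows(motion=[{"claw": 1, "slide": [160, -160, 0], "delta_rot": [0, 0, -0.75]}, {"claw": 1, "slide": [160, -160, 0], "delta_rot": [0, 0, -0.75]}, {"claw": 1, "slide": [160, -160, 0], "delta_rot": [0, 0, -0.75]}, {"claw": 1, "slide": [160, -160, 0], "delta_rot": [0, 0, -0.75]}, {"claw": 1, "slide": [160, -160, 0], "delta_rot": [0, 0, -0.75]}], grip_force=15)

```text
time: 0.65
position: [0.3549, -0.371, 0.2446]
tool_rot: [-2.592, -1.773, -0.001]
ft_force: [1.7, 0.1, 0.7]
grip_width: 1.0
grip_force: 0.0
```

>>> send_rows(motion=[{"claw": 1, "slide": [227, -7, 30], "delta_rot": [0, 0, -0.382]}, {"claw": 1, "slide": [227, -7, 30], "delta_rot": [0, 0, -0.382]}, {"claw": 1, "slide": [227, -7, 30], "delta_rot": [0, 0, -0.382]}, {"claw": 1, "slide": [227, -7, 30], "delta_rot": [0, 0, -0.382]}, {"claw": 1, "slide": [227, -7, 30], "delta_rot": [0, 0, -0.382]}])

```text
time: 1.15
position: [0.4318, -0.158, 0.2141]
tool_rot: [-2.216, -2.226, -0.001]
ft_force: [1.0, -0.4, 0.5]
grip_width: 1.0
grip_force: 0.0
```

```bash
cat > w.py <<'E'
from h import *
import sys
f=sys.argv[1]; i=snap('wrist',f)
s=ctrl.get_state(); print(s['time'],s['position'].round(4) if hasattr(s['position'],'round') else s['position'],np.round(s['joint_positions'],2)); print(R.from_rotvec(s['tool_rot']).as_matrix().round(3))
E
python3 w.py w1
```

```text
1.2 [ 0.4331 -0.154   0.2138] [ 0.81 -0.05 -0.5   1.93 -0.03  1.26  0.33]
[[-0.009  1.     0.   ]
 [ 1.     0.009  0.003]
 [ 0.003  0.    -1.   ]]
```

View pics/w1.png

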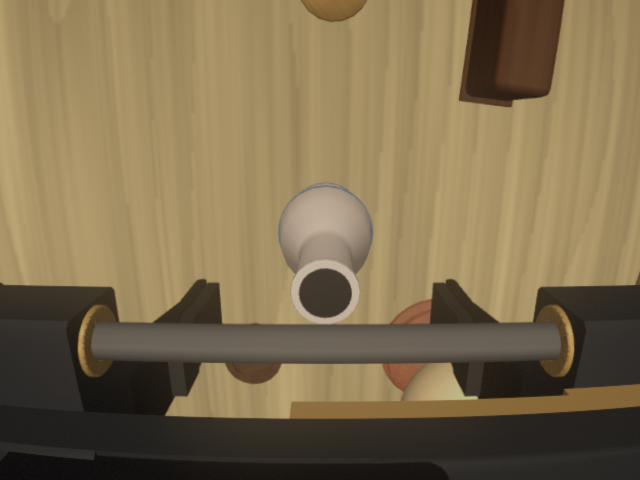

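```bash
python3 - <<'E'
from h import *
c=load('w1');print(at(c,325,292,.167))
s=ctrl.get_state();print(s['time'],s['position'],s['qd'])
E
```

```text
[ 0.4331 -0.1628  0.167 ]
1.2 [ 0.43306906 -0.1540019   0.21379791] [ 0.02797991  0.0049094   0.0505523  -0.01610628  0.01634963  0.01870492
  0.11797266]
```

>>> send_rows(motion=[{"claw": 1, "slide": [0, 0, 0], "delta_rot": [0, 0, 0]}])

```text
time: 1.3
position: [0.4314, -0.1604, 0.2143]
tool_rot: [-2.216, -2.227, 0.001]
ft_force: [-0.7, -1.0, -0.4]
grip_width: 1.003
grip_force: 0.0
```

>>> send_rows(motion=[{"claw": 1, "slide": [0, 1, 25], "delta_rot": [0, 0, 0]}, {"claw": 1, "slide": [0, 1, 50], "delta_rot": [0, 0, 0]}, {"claw": 1, "slide": [0, 1, 69], "delta_rot": [0, 0, 0]}, {"claw": 1, "slide": [0, 1, 69], "delta_rot": [0, 0, 0]}, {"claw": 1, "slide": [0, 1, 69], "delta_rot": [0, 0, 0]}])

```text
time: 1.8
position: [0.4318, -0.1635, 0.1458]
tool_rot: [-2.223, -2.219, 0.0]
ft_force: [0.2, 0.4, -0.1]
grip_width: 1.003
grip_force: 0.0
```

>>> send_rows(motion=[{"claw": -0.2, "slide": [0, 0, 0], "delta_rot": [0, 0, 0]}, {"claw": -0.35, "slide": [0, 0, 0], "delta_rot": [0, 0, 0]}, {"claw": -0.6, "slide": [0, 0, 0], "delta_rot": [0, 0, 0]}, {"claw": -1, "slide": [0, 0, 0], "delta_rot": [0, 0, 0]}, {"claw": -1, "slide": [0, 0, 0], "delta_rot": [0, 0, 0]}])

```text
time: 2.3
position: [0.4322, -0.1624, 0.1457]
tool_rot: [2.221, 2.221, -0.0]
ft_force: [0.8, -0.2, 0.3]
grip_width: 0.633
grip_force: 0.0
```

>>> send_rows(motion=[{"claw": -1, "slide": [0, 0, 0], "delta_rot": [0, 0, 0]}, {"claw": -1, "slide": [0, 0, 0], "delta_rot": [0, 0, 0]}, {"claw": -1, "slide": [0, 0, 0], "delta_rot": [0, 0, 0]}, {"claw": -1, "slide": [0, 0, 0], "delta_rot": [0, 0, 0]}, {"claw": -1, "slide": [0, 0, 0], "delta_rot": [0, 0, 0]}])

```text
time: 2.8
position: [0.432, -0.1624, 0.1455]
tool_rot: [-2.221, -2.221, 0.0]
ft_force: [-0.7, 0.6, 0.4]
grip_width: 0.363
grip_force: 15.0
```

>>> send_rows(motion=[{"claw": -1, "slide": [0, 0, -10], "delta_rot": [0, 0, 0]}, {"claw": -1, "slide": [0, 0, -40], "delta_rot": [0, 0, 0]}, {"claw": -1, "slide": [0, 0, -80], "delta_rot": [0, 0, 0]}, {"claw": -1, "slide": [0, 0, -120], "delta_rot": [0, 0, 0]}, {"claw": -1, "slide": [0, 0, -150], "delta_rot": [0, 0, 0]}])

```text
time: 3.3
position: [0.4324, -0.1623, 0.2983]
tool_rot: [2.22, 2.22, 0.001]
ft_force: [0.9, -0.3, -3.2]
grip_width: 0.365
grip_force: 15.0
```

>>> send_rows(motion=[{"claw": -1, "slide": [15, 10, 0], "delta_rot": [0, 0, 0]}, {"claw": -1, "slide": [45, 25, 0], "delta_rot": [0, 0, 0]}, {"claw": -1, "slide": [80, 40, 0], "delta_rot": [0, 0, 0]}, {"claw": -1, "slide": [115, 55, 0], "delta_rot": [0, 0, 0]}, {"claw": -1, "slide": [150, 70, 0], "delta_rot": [0, 0, 0]}])

```text
time: 3.8
position: [0.5022, -0.0107, 0.2958]
tool_rot: [-2.222, -2.221, 0.0]
ft_force: [0.7, -0.2, -3.1]
grip_width: 0.366
grip_force: 15.0
```

>>> send_rows(motion=[{"claw": -1, "slide": [35, 15, 0], "delta_rot": [0, 0, 0]}, {"claw": -1, "slide": [70, 30, 0], "delta_rot": [0, 0, 0]}, {"claw": -1, "slide": [105, 45, 0], "delta_rot": [0, 0, 0]}, {"claw": -1, "slide": [130, 55, 0], "delta_rot": [0, 0, 0]}, {"claw": -1, "slide": [140, 60, 0], "delta_rot": [0, 0, 0]}])

```text
time: 4.3
position: [0.5618, 0.1314, 0.2955]
tool_rot: [-2.215, -2.225, -0.002]
ft_force: [0.2, 1.3, -3.2]
grip_width: 0.363
grip_force: 15.0
```

>>> send_rows(motion=[{"claw": -1, "slide": [0, 0, 0], "delta_rot": [0, 0, 0]}, {"claw": -1, "slide": [0, 0, 0], "delta_rot": [0, 0, 0]}, {"claw": -1, "slide": [0, 0, 0], "delta_rot": [0, 0, 0]}])

```text
time: 4.6
position: [0.5621, 0.1251, 0.2954]
tool_rot: [2.224, 2.217, -0.003]
ft_force: [-0.6, -1.2, -3.7]
grip_width: 0.364
grip_force: 15.0
```

```bash
python3 w.py w2
```

```text
4.65 [0.5621 0.1253 0.2955] [ 0.43  0.22 -0.81  1.54  0.16  1.45 -0.39]
[[ 0.003  1.    -0.   ]
 [ 1.    -0.003 -0.002]
 [-0.002 -0.    -1.   ]]
```

View pics/w2.png

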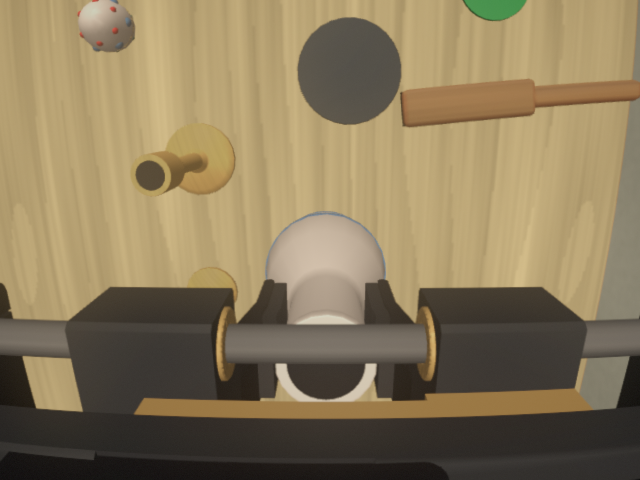

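```bash
python3 - <<'E'
from h import *
c=load('w2')
g=cv2.cvtColor(cv2.imread('pics/w2.png'),cv2.COLOR_BGR2GRAY)[:140,280:398]
n,l,st,ce=cv2.connectedComponentsWithStats((g<85).astype(np.uint8))
k=1+st[1:,4].argmax(); print(st[k],ce[k])
print('coaster',at(c,ce[k][0]+280,ce[k][1],.006),at(c,350,71,.006),'edges',at(c,298,71,.006),at(c,401,71,.006),at(c,350,18,.006),at(c,350,124,.006))
print('tall',at(c,151,175,.13),'egg',at(c,106,25,.029))
b=load('side0'); im=cv2.imread('pics/side0.png')[275:325,200:265]; g=im.max(2)
n,l,st,ce=cv2.connectedComponentsWithStats((g<70).astype(np.uint8));k=1+st[1:,4].argmax();print(st[k],at(b,ce[k][0]+200,ce[k][1]+275,.006))
E
```

```text
[  40   19   78   98 5433] [81.51352844 66.091478  ]
coaster [0.5981 0.2483 0.006 ] [0.5872 0.2437 0.006 ] edges [0.5377 0.244  0.006 ] [0.636 0.244 0.006] [0.587  0.2919 0.006 ] [0.5876 0.1941 0.006 ]
tall [0.4371 0.1614 0.13  ] egg [0.3637 0.288  0.029 ]
[   8    6   52   42 1681] [0.5808 0.2457 0.006 ]
```

>>> send_rows(motion=[{"claw": -1, "slide": [20, 5, 0], "delta_rot": [0, 0, 0]}, {"claw": -1, "slide": [50, 11, 0], "delta_rot": [0, 0, 0]}, {"claw": -1, "slide": [80, 18, 0], "delta_rot": [0, 0, 0]}, {"claw": -1, "slide": [105, 23, 0], "delta_rot": [0, 0, 0]}, {"claw": -1, "slide": [117, 24, 0], "delta_rot": [0, 0, 0]}])

```text
time: 5.15
position: [0.5859, 0.2463, 0.2955]
tool_rot: [-2.219, -2.222, -0.001]
ft_force: [0.0, 0.5, -3.3]
grip_width: 0.366
grip_force: 15.0
```

>>> send_rows(motion=[{"claw": -1, "slide": [0, 0, 20], "delta_rot": [0, 0, 0]}, {"claw": -1, "slide": [0, 0, 50], "delta_rot": [0, 0, 0]}, {"claw": -1, "slide": [0, 0, 80], "delta_rot": [0, 0, 0]}, {"claw": -1, "slide": [0, 0, 110], "delta_rot": [0, 0, 0]}, {"claw": -1, "slide": [0, 0, 125], "delta_rot": [0, 0, 0]}])

```text
time: 5.65
position: [0.5852, 0.2417, 0.1676]
tool_rot: [-2.224, -2.219, 0.007]
ft_force: [0.1, -0.3, -3.7]
grip_width: 0.361
grip_force: 15.0
```

>>> send_rows(motion=[{"claw": -1, "slide": [0, 0, 0], "delta_rot": [0, 0, 0]}, {"claw": -1, "slide": [0, 0, 0], "delta_rot": [0, 0, 0]}, {"claw": -1, "slide": [0, 0, 0], "delta_rot": [0, 0, 0]}])

```text
time: 5.95
position: [0.5872, 0.2449, 0.1726]
tool_rot: [2.221, 2.22, 0.004]
ft_force: [0.2, 0.1, -3.5]
grip_width: 0.364
grip_force: 15.0
```

>>> send_rows(motion=[{"claw": -1, "slide": [-1, 0, 6], "delta_rot": [0, 0, 0]}, {"claw": -1, "slide": [-1, 0, 12], "delta_rot": [0, 0, 0]}, {"claw": -1, "slide": [-1, 0, 17], "delta_rot": [0, 0, 0]}, {"claw": -1, "slide": [-1, 0, 17], "delta_rot": [0, 0, 0]}, {"claw": -1, "slide": [-1, 0, 17], "delta_rot": [0, 0, 0]}])

```text
time: 6.45
position: [0.586, 0.2436, 0.1532]
tool_rot: [-2.221, -2.221, 0.001]
ft_force: [-0.2, 0.2, -2.9]
grip_width: 0.368
grip_force: 15.0
```

>>> send_rows(motion=[{"claw": -1, "slide": [0, 0, 1], "delta_rot": [0, 0, 0]}, {"claw": -1, "slide": [0, 0, 2], "delta_rot": [0, 0, 0]}, {"claw": -1, "slide": [0, 0, 2], "delta_rot": [0, 0, 0]}])

```text
time: 6.75
position: [0.5863, 0.2442, 0.1521]
tool_rot: [2.221, 2.222, 0.002]
ft_force: [0.0, 0.6, -0.4]
grip_width: 0.367
grip_force: 15.0
```

>>> send_rows(motion=[{"claw": -0.1, "slide": [0, 0, 0.5], "delta_rot": [0, 0, 0]}, {"claw": 0.1, "slide": [0, 0, 0.5], "delta_rot": [0, 0, 0]}, {"claw": 0.4, "slide": [0, 0, 0.5], "delta_rot": [0, 0, 0]}, {"claw": 0.7, "slide": [0, 0, 0.5], "delta_rot": [0, 0, 0]}, {"claw": 0.7, "slide": [0, 0, 0.5], "delta_rot": [0, 0, 0]}])

```text
time: 7.25
position: [0.5861, 0.2436, 0.151]
tool_rot: [2.221, 2.221, -0.0]
ft_force: [-0.1, 0.4, -0.7]
grip_width: 0.723
grip_force: 0.0
```

>>> send_rows(motion=[{"claw": 0.7, "slide": [0, 0, 0], "delta_rot": [0, 0, 0]}, {"claw": 0.7, "slide": [0, 0, -10], "delta_rot": [0, 0, 0]}, {"claw": 0.7, "slide": [0, 0, -40], "delta_rot": [0, 0, 0]}, {"claw": 0.7, "slide": [0, 0, -80], "delta_rot": [0, 0, 0]}, {"claw": 0.7, "slide": [0, 0, -80], "delta_rot": [0, 0, 0]}])

```text
time: 7.75
position: [0.5885, 0.2458, 0.2379]
tool_rot: [2.218, 2.219, 0.015]
ft_force: [0.2, 0.9, 0.1]
grip_width: 0.846
grip_force: 0.0
```

>>> send_rows(motion=[{"claw": 0.7, "slide": [-30, -50, 0], "delta_rot": [0, 0, 0]}, {"claw": 0.7, "slide": [-55, -95, 0], "delta_rot": [0, 0, 0]}, {"claw": 0.7, "slide": [-83, -150, 0], "delta_rot": [0, 0, 0]}, {"claw": 0.7, "slide": [-83, -150, 10], "delta_rot": [0, 0, 0]}, {"claw": 0.7, "slide": [-83, -150, 40], "delta_rot": [0, 0, 0]}])

```text
time: 8.25
position: [0.4362, 0.1592, 0.1933]
tool_rot: [2.218, 2.213, 0.003]
ft_force: [1.1, 0.3, 0.4]
grip_width: 0.849
grip_force: 0.0
```

>>> send_rows(motion=[{"claw": 0.7, "slide": [0, 0, 0], "delta_rot": [0, 0, 0]}, {"claw": 0.7, "slide": [0, 0, 0], "delta_rot": [0, 0, 0]}, {"claw": 0.7, "slide": [0, 0, 0], "delta_rot": [0, 0, 0]}])

```text
time: 8.55
position: [0.4371, 0.1615, 0.1923]
tool_rot: [2.22, 2.222, 0.003]
ft_force: [0.7, -0.4, -0.0]
grip_width: 0.854
grip_force: 0.0
```

```bash
python3 w.py w3
```

```text
8.6 [0.4371 0.1615 0.1922] [ 0.49 -0.01 -0.88  1.93 -0.01  1.21 -0.39]
[[-0.001  1.     0.001]
 [ 1.     0.001  0.001]
 [ 0.001  0.001 -1.   ]]
```

View pics/w3.png

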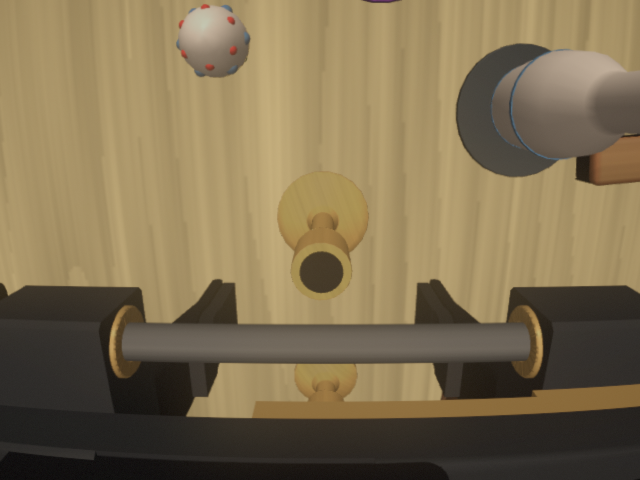

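>>> send_rows(motion=[{"claw": 0.7, "slide": [0, -1, 25], "delta_rot": [0, 0, 0]}, {"claw": 0.7, "slide": [0, -1, 50], "delta_rot": [0, 0, 0]}, {"claw": 0.5, "slide": [0, -1, 75], "delta_rot": [0, 0, 0]}, {"claw": 0.3, "slide": [0, -1, 75], "delta_rot": [0, 0, 0]}, {"claw": 0.0, "slide": [0, -1, 75], "delta_rot": [0, 0, 0]}])

```text
time: 9.1
position: [0.4356, 0.1613, 0.1168]
tool_rot: [-2.22, -2.221, -0.001]
ft_force: [1.0, -0.3, 0.4]
grip_width: 0.662
grip_force: 0.0
```

>>> send_rows(motion=[{"claw": -0.5, "slide": [0, 0, 0], "delta_rot": [0, 0, 0]}, {"claw": -1, "slide": [0, 0, 0], "delta_rot": [0, 0, 0]}, {"claw": -1, "slide": [0, 0, 0], "delta_rot": [0, 0, 0]}, {"claw": -1, "slide": [0, 0, 0], "delta_rot": [0, 0, 0]}, {"claw": -1, "slide": [0, 0, 0], "delta_rot": [0, 0, 0]}])

```text
time: 9.6
position: [0.4354, 0.1608, 0.1167]
tool_rot: [2.221, 2.221, 0.0]
ft_force: [-2.1, 0.0, 6.1]
grip_width: 0.352
grip_force: 15.0
```

```bash
python3 - <<'E'
from h import *
c=load('w3');print('tall',at(c,321,271,.13),'egg',at(c,214,41,.027),'tallfoot',at(c,323,213,.003))
s=ctrl.get_state();print(s['time'],s['position'],s['grip_width'],s['grip_force'])
E
```

```text
tall [0.4364 0.1617 0.13  ] egg [0.3636 0.2883 0.027 ] tallfoot [0.4368 0.1641 0.003 ]
9.6 [0.43537557 0.16075588 0.11672273] 0.35164179777335397 14.987483284594418
```

>>> send_rows(motion=[{"claw": -1, "slide": [0, 0, -10], "delta_rot": [0, 0, 0]}, {"claw": -1, "slide": [0, 0, -35], "delta_rot": [0, 0, 0]}, {"claw": -1, "slide": [0, 0, -70], "delta_rot": [0, 0, 0]}, {"claw": -1, "slide": [0, 0, -100], "delta_rot": [0, 0, 0]}, {"claw": -1, "slide": [0, 0, -115], "delta_rot": [0, 0, 0]}])

```text
time: 10.1
position: [0.4359, 0.1611, 0.2337]
tool_rot: [2.219, 2.22, 0.004]
ft_force: [0.1, 1.6, -3.0]
grip_width: 0.349
grip_force: 15.0
```

>>> send_rows(motion=[{"claw": -1, "slide": [-15, 5, 0], "delta_rot": [0, 0, 0]}, {"claw": -1, "slide": [-45, 16, 0], "delta_rot": [0, 0, 0]}, {"claw": -1, "slide": [-80, 29, 0], "delta_rot": [0, 0, 0]}, {"claw": -1, "slide": [-120, 43, 0], "delta_rot": [0, 0, 0]}, {"claw": -1, "slide": [-160, 57, 0], "delta_rot": [0, 0, 0]}])

```text
time: 10.6
position: [0.4921, -0.0008, 0.2311]
tool_rot: [2.22, 2.222, -0.001]
ft_force: [1.6, 0.2, -3.4]
grip_width: 0.35
grip_force: 15.0
```

>>> send_rows(motion=[{"claw": -1, "slide": [-35, 13, 0], "delta_rot": [0, 0, 0]}, {"claw": -1, "slide": [-75, 27, 0], "delta_rot": [0, 0, 0]}, {"claw": -1, "slide": [-115, 41, 0], "delta_rot": [0, 0, 0]}, {"claw": -1, "slide": [-145, 52, 0], "delta_rot": [0, 0, 0]}, {"claw": -1, "slide": [-155, 56, 0], "delta_rot": [0, 0, 0]}])

```text
time: 11.1
position: [0.5478, -0.1596, 0.2302]
tool_rot: [-2.228, -2.215, 0.003]
ft_force: [0.5, 0.3, -2.5]
grip_width: 0.341
grip_force: 15.0
```

>>> send_rows(motion=[{"claw": -1, "slide": [0, 0, 0], "delta_rot": [0, 0, 0]}, {"claw": -1, "slide": [0, 0, 0], "delta_rot": [0, 0, 0]}, {"claw": -1, "slide": [0, 0, 0], "delta_rot": [0, 0, 0]}, {"claw": -1, "slide": [0, 0, 0], "delta_rot": [0, 0, 0]}])

```text
time: 11.5
position: [0.548, -0.1526, 0.2313]
tool_rot: [2.218, 2.224, -0.0]
ft_force: [1.5, -0.6, -3.0]
grip_width: 0.35
grip_force: 15.0
```

>>> send_rows(motion=[{"claw": -1, "slide": [0, 1, 15], "delta_rot": [0, 0, 0]}, {"claw": -1, "slide": [-1, 1, 45], "delta_rot": [0, 0, 0]}, {"claw": -1, "slide": [-1, 1, 75], "delta_rot": [0, 0, 0]}, {"claw": -1, "slide": [-1, 1, 98], "delta_rot": [0, 0, 0]}, {"claw": -1, "slide": [-1, 1, 105], "delta_rot": [0, 0, 0]}])

```text
time: 12.0
position: [0.5466, -0.1544, 0.1223]
tool_rot: [-2.217, -2.218, 0.004]
ft_force: [-1.0, -0.2, -3.7]
grip_width: 0.348
grip_force: 15.0
```

>>> send_rows(motion=[{"claw": -1, "slide": [0, 0, 2], "delta_rot": [0, 0, 0]}, {"claw": -1, "slide": [0, 0, 5], "delta_rot": [0, 0, 0]}, {"claw": -1, "slide": [0, 0, 7], "delta_rot": [0, 0, 0]}, {"claw": -1, "slide": [0, 0, 8], "delta_rot": [0, 0, 0]}, {"claw": -1, "slide": [0, 0, 8], "delta_rot": [0, 0, 0]}])

```text
time: 12.5
position: [0.5494, -0.1555, 0.1186]
tool_rot: [2.221, 2.221, 0.0]
ft_force: [-0.0, -0.6, -2.0]
grip_width: 0.348
grip_force: 15.0
```

>>> send_rows(motion=[{"claw": -1, "slide": [0, 0, 1], "delta_rot": [0, 0, 0]}, {"claw": -1, "slide": [0, 0, 1], "delta_rot": [0, 0, 0]}, {"claw": -1, "slide": [0, 0, 1], "delta_rot": [0, 0, 0]}])

```text
time: 12.8
position: [0.5492, -0.1555, 0.1172]
tool_rot: [2.221, 2.221, 0.0]
ft_force: [0.2, -0.5, -2.7]
grip_width: 0.348
grip_force: 15.0
```

>>> send_rows(motion=[{"claw": -1, "slide": [0, 0, 1], "delta_rot": [0, 0, 0]}, {"claw": -1, "slide": [0, 0, 1], "delta_rot": [0, 0, 0]}, {"claw": -1, "slide": [0, 0, 1], "delta_rot": [0, 0, 0]}])

```text
time: 13.1
position: [0.5494, -0.1561, 0.117]
tool_rot: [2.221, 2.22, -0.001]
ft_force: [-2.4, -1.1, 6.0]
grip_width: 0.345
grip_force: 15.0
```

>>> send_rows(motion=[{"claw": -0.1, "slide": [0, 0, -0.5], "delta_rot": [0, 0, 0]}, {"claw": 0.1, "slide": [0, 0, -0.5], "delta_rot": [0, 0, 0]}, {"claw": 0.4, "slide": [0, 0, -0.5], "delta_rot": [0, 0, 0]}, {"claw": 0.7, "slide": [0, 0, -0.5], "delta_rot": [0, 0, 0]}, {"claw": 0.7, "slide": [0, 0, -0.5], "delta_rot": [0, 0, 0]}])

```text
time: 13.6
position: [0.5491, -0.1552, 0.1163]
tool_rot: [-2.221, -2.221, -0.0]
ft_force: [-0.9, 1.0, -0.2]
grip_width: 0.718
grip_force: 0.0
```

>>> send_rows(motion=[{"claw": 0.7, "slide": [0, 0, 0], "delta_rot": [0, 0, 0]}, {"claw": 0.7, "slide": [0, 0, -10], "delta_rot": [0, 0, 0]}, {"claw": 0.7, "slide": [0, 0, -40], "delta_rot": [0, 0, 0]}, {"claw": 0.7, "slide": [0, 0, -80], "delta_rot": [0, 0, 0]}, {"claw": 0.7, "slide": [0, 0, -80], "delta_rot": [0, 0, 0]}])

```text
time: 14.1
position: [0.5527, -0.1558, 0.2031]
tool_rot: [2.214, 2.215, 0.007]
ft_force: [-1.0, -1.4, 0.8]
grip_width: 0.847
grip_force: 0.0
```

>>> send_rows(motion=[{"claw": 0.7, "slide": [40, -26, 0], "delta_rot": [0, 0, 0]}, {"claw": 0.7, "slide": [80, -51, 0], "delta_rot": [0, 0, 0]}, {"claw": 0.7, "slide": [120, -77, 0], "delta_rot": [0, 0, 0]}, {"claw": 0.7, "slide": [160, -102, 0], "delta_rot": [0, 0, 0]}, {"claw": 0.7, "slide": [174, -112, 0], "delta_rot": [0, 0, 0]}])

```text
time: 14.6
position: [0.4351, 0.0227, 0.1967]
tool_rot: [2.215, 2.227, -0.001]
ft_force: [0.0, -0.9, 0.2]
grip_width: 0.853
grip_force: 0.0
```

>>> send_rows(motion=[{"claw": 0.7, "slide": [0, 0, 30], "delta_rot": [0, 0, 0]}, {"claw": 0.7, "slide": [0, 0, 60], "delta_rot": [0, 0, 0]}, {"claw": 0.7, "slide": [0, 0, 60], "delta_rot": [0, 0, 0]}, {"claw": 0.7, "slide": [0, 0, 60], "delta_rot": [0, 0, 0]}, {"claw": 0.7, "slide": [0, 0, 60], "delta_rot": [0, 0, 0]}])

```text
time: 15.1
position: [0.4384, 0.0184, 0.138]
tool_rot: [2.221, 2.22, 0.002]
ft_force: [0.2, -0.4, -0.5]
grip_width: 0.852
grip_force: 0.0
```

```bash
python3 w.py w4; python3 -c "from h import *;snap('scene','scene1')"
```

```text
15.15 [0.4384 0.0185 0.1381] [ 0.66 -0.03 -0.74  2.06 -0.02  1.1  -0.08]
[[ 0.     1.     0.003]
 [ 1.    -0.    -0.   ]
 [-0.     0.003 -1.   ]]
```

View pics/w4.png

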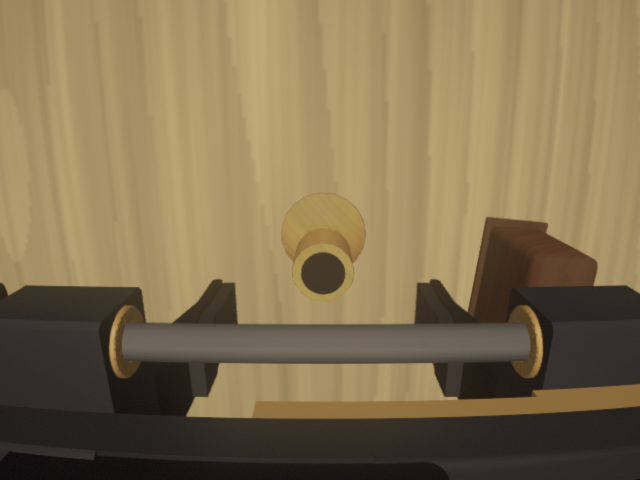

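View pics/scene1.png

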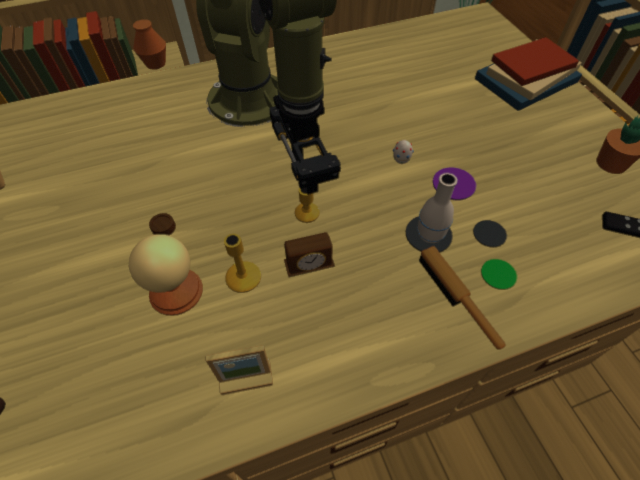

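>>> send_rows(motion=[{"claw": 0.7, "slide": [0, -1, 25], "delta_rot": [0, 0, 0]}, {"claw": 0.7, "slide": [0, -1, 50], "delta_rot": [0, 0, 0]}, {"claw": 0.5, "slide": [0, -1, 73], "delta_rot": [0, 0, 0]}, {"claw": 0.3, "slide": [0, -1, 73], "delta_rot": [0, 0, 0]}, {"claw": 0.0, "slide": [0, -1, 73], "delta_rot": [0, 0, 0]}])

```text
time: 15.7
position: [0.4367, 0.0187, 0.0644]
tool_rot: [2.221, 2.221, 0.001]
ft_force: [0.0, 0.3, 0.6]
grip_width: 0.663
grip_force: 0.0
```

>>> send_rows(motion=[{"claw": -0.5, "slide": [0, 0, 0], "delta_rot": [0, 0, 0]}, {"claw": -1, "slide": [0, 0, 0], "delta_rot": [0, 0, 0]}, {"claw": -1, "slide": [0, 0, 0], "delta_rot": [0, 0, 0]}, {"claw": -1, "slide": [0, 0, 0], "delta_rot": [0, 0, 0]}, {"claw": -1, "slide": [0, 0, 0], "delta_rot": [0, 0, 0]}])

```text
time: 16.2
position: [0.4369, 0.0185, 0.0642]
tool_rot: [2.22, 2.22, 0.001]
ft_force: [0.3, -0.5, 3.1]
grip_width: 0.348
grip_force: 15.0
```

>>> send_rows(motion=[{"claw": -1, "slide": [0, 0, -10], "delta_rot": [0, 0, 0]}, {"claw": -1, "slide": [0, 0, -35], "delta_rot": [0, 0, 0]}, {"claw": -1, "slide": [0, 0, -70], "delta_rot": [0, 0, 0]}, {"claw": -1, "slide": [0, 0, -100], "delta_rot": [0, 0, 0]}, {"claw": -1, "slide": [0, 0, -110], "delta_rot": [0, 0, 0]}])

```text
time: 16.7
position: [0.4375, 0.0188, 0.1765]
tool_rot: [2.219, 2.219, 0.004]
ft_force: [0.6, 0.3, -1.9]
grip_width: 0.351
grip_force: 15.0
```

>>> send_rows(motion=[{"claw": -1, "slide": [16, 24, 0], "delta_rot": [0, 0, 0]}, {"claw": -1, "slide": [41, 60, 0], "delta_rot": [0, 0, 0]}, {"claw": -1, "slide": [66, 96, 0], "delta_rot": [0, 0, 0]}, {"claw": -1, "slide": [86, 126, 0], "delta_rot": [0, 0, 0]}, {"claw": -1, "slide": [94, 137, 0], "delta_rot": [0, 0, 0]}])

```text
time: 17.2
position: [0.5743, 0.1151, 0.1718]
tool_rot: [-2.217, -2.221, -0.001]
ft_force: [-0.9, 0.2, -2.0]
grip_width: 0.351
grip_force: 15.0
```

>>> send_rows(motion=[{"claw": -1, "slide": [0, 0, 20], "delta_rot": [0, 0, 0]}, {"claw": -1, "slide": [0, 0, 50], "delta_rot": [0, 0, 0]}, {"claw": -1, "slide": [0, 0, 80], "delta_rot": [0, 0, 0]}, {"claw": -1, "slide": [0, 0, 98], "delta_rot": [0, 0, 0]}, {"claw": -1, "slide": [0, 0, 103], "delta_rot": [0, 0, 0]}])

```text
time: 17.7
position: [0.5701, 0.1115, 0.0671]
tool_rot: [-2.219, -2.219, 0.009]
ft_force: [-1.0, -0.7, -1.6]
grip_width: 0.345
grip_force: 15.0
```

>>> send_rows(motion=[{"claw": -1, "slide": [0, 0, 2], "delta_rot": [0, 0, 0]}, {"claw": -1, "slide": [0, 0, 4], "delta_rot": [0, 0, 0]}, {"claw": -1, "slide": [0, 0, 5], "delta_rot": [0, 0, 0]}, {"claw": -1, "slide": [0, 0, 6], "delta_rot": [0, 0, 0]}, {"claw": -1, "slide": [0, 0, 6], "delta_rot": [0, 0, 0]}])

```text
time: 18.2
position: [0.5734, 0.1126, 0.065]
tool_rot: [2.221, 2.221, 0.001]
ft_force: [-0.9, -0.3, -2.0]
grip_width: 0.346
grip_force: 15.0
```

>>> send_rows(motion=[{"claw": -1, "slide": [0, 0, 1], "delta_rot": [0, 0, 0]}, {"claw": -1, "slide": [0, 0, 1], "delta_rot": [0, 0, 0]}, {"claw": -1, "slide": [0, 0, 1], "delta_rot": [0, 0, 0]}])

```text
time: 18.5
position: [0.5736, 0.1126, 0.0643]
tool_rot: [2.221, 2.221, 0.001]
ft_force: [-1.1, -0.7, 4.0]
grip_width: 0.348
grip_force: 15.0
```

>>> send_rows(motion=[{"claw": -0.1, "slide": [0, 0, -0.5], "delta_rot": [0, 0, 0]}, {"claw": 0.1, "slide": [0, 0, -0.5], "delta_rot": [0, 0, 0]}, {"claw": 0.4, "slide": [0, 0, -0.5], "delta_rot": [0, 0, 0]}, {"claw": 0.7, "slide": [0, 0, -0.5], "delta_rot": [0, 0, 0]}, {"claw": 0.7, "slide": [0, 0, -0.5], "delta_rot": [0, 0, 0]}])

```text
time: 19.0
position: [0.5731, 0.1126, 0.0639]
tool_rot: [-2.221, -2.221, 0.0]
ft_force: [0.5, 0.1, 0.1]
grip_width: 0.717
grip_force: 0.0
```

>>> send_rows(motion=[{"claw": 0.7, "slide": [0, 0, -10], "delta_rot": [0, 0, 0]}, {"claw": 0.7, "slide": [0, 0, -40], "delta_rot": [0, 0, 0]}, {"claw": 0.7, "slide": [0, 0, -80], "delta_rot": [0, 0, 0]}, {"claw": 0.7, "slide": [0, 0, -110], "delta_rot": [0, 0, 0]}, {"claw": 0.7, "slide": [0, 0, -110], "delta_rot": [0, 0, 0]}])

```text
time: 19.5
position: [0.576, 0.1139, 0.1797]
tool_rot: [2.217, 2.218, 0.011]
ft_force: [0.7, -0.1, 0.9]
grip_width: 0.852
grip_force: 0.0
```

>>> send_rows(motion=[{"claw": 1, "slide": [-40, -20, 0], "delta_rot": [0, 0, 0.14]}, {"claw": 1, "slide": [-80, -41, 0], "delta_rot": [0, 0, 0.28]}, {"claw": 1, "slide": [-120, -62, 0], "delta_rot": [0, 0, 0.42]}, {"claw": 1, "slide": [-160, -83, 0], "delta_rot": [0, 0, 0.56]}, {"claw": 1, "slide": [-200, -104, 0], "delta_rot": [0, 0, 0.7]}])

```text
time: 20.0
position: [0.4678, -0.0888, 0.174]
tool_rot: [2.852, 1.317, -0.0]
ft_force: [1.1, -1.4, -0.5]
grip_width: 0.993
grip_force: 0.0
```

>>> send_rows(motion=[{"claw": 1, "slide": [-43, 10, 0], "delta_rot": [0, 0, 0.14]}, {"claw": 1, "slide": [-87, 19, 0], "delta_rot": [0, 0, 0.28]}, {"claw": 1, "slide": [-130, 29, 0], "delta_rot": [0, 0, 0.42]}, {"claw": 1, "slide": [-174, 38, 0], "delta_rot": [0, 0, 0.56]}, {"claw": 1, "slide": [-217, 48, 0], "delta_rot": [0, 0, 0.7]}])

```text
time: 20.5
position: [0.3646, -0.2855, 0.1741]
tool_rot: [3.13, 0.259, -0.0]
ft_force: [0.4, -1.0, -0.3]
grip_width: 0.999
grip_force: 0.0
```

>>> send_rows(motion=[{"claw": 1, "slide": [0, 0, 20], "delta_rot": [0, 0, 0.1]}, {"claw": 1, "slide": [0, 0, 40], "delta_rot": [0, 0, 0.171]}, {"claw": 1, "slide": [0, 0, 50], "delta_rot": [0, 0, 0.171]}, {"claw": 1, "slide": [0, 0, 50], "delta_rot": [0, 0, 0.171]}, {"claw": 1, "slide": [0, 0, 50], "delta_rot": [0, 0, 0.171]}])

```text
time: 21.0
position: [0.3664, -0.2841, 0.1244]
tool_rot: [3.141, 0.003, 0.0]
ft_force: [0.8, -0.3, -0.8]
grip_width: 1.001
grip_force: 0.0
```

```bash
python3 w.py w5
```

```text
21.05 [ 0.3667 -0.2843  0.1249] [ 1.02  0.04 -0.42  2.03  0.02  1.07 -0.98]
[[ 1.     0.002  0.001]
 [ 0.002 -1.    -0.001]
 [ 0.001  0.001 -1.   ]]
```

View pics/w5.png

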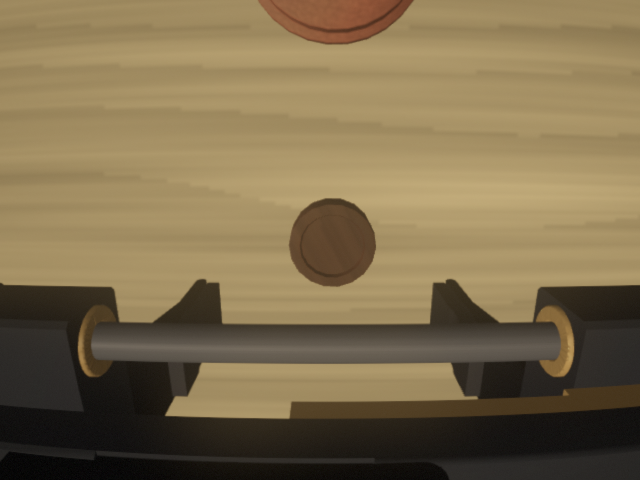

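```bash
python3 - <<'E'
from h import *
c=load('w5')
print(at(c,333,243,.022)[:2],[at(c,*p,.022)[:2] for p in [(290,243),(376,243),(332,286)]])
E
```

```text
[ 0.3711 -0.2882] [array([ 0.3711, -0.2629]), array([ 0.3711, -0.3136]), array([ 0.344 , -0.2878])]
```

>>> send_rows(motion=[{"claw": 1, "slide": [3, 3, 30], "delta_rot": [0, 0, 0]}, {"claw": 1, "slide": [3, 3, 60], "delta_rot": [0, 0, 0]}, {"claw": 1, "slide": [3, 3, 85], "delta_rot": [0, 0, 0]}, {"claw": 1, "slide": [3, 3, 98], "delta_rot": [0, 0, 0]}, {"claw": 0.7, "slide": [3, 3, 98], "delta_rot": [0, 0, 0]}])

```text
time: 21.55
position: [0.3685, -0.2866, 0.0252]
tool_rot: [-3.14, -0.001, 0.003]
ft_force: [-0.1, 0.4, -0.3]
grip_width: 0.965
grip_force: 0.0
```

>>> send_rows(motion=[{"claw": 0.3, "slide": [0, 0, 1], "delta_rot": [0, 0, 0]}, {"claw": 0.1, "slide": [0, 0, 1], "delta_rot": [0, 0, 0]}, {"claw": -0.3, "slide": [0, 0, 1], "delta_rot": [0, 0, 0]}, {"claw": -1, "slide": [0, 0, 1], "delta_rot": [0, 0, 0]}, {"claw": -1, "slide": [0, 0, 1], "delta_rot": [0, 0, 0]}])

```text
time: 22.05
position: [0.3694, -0.2877, 0.0257]
tool_rot: [3.14, -0.0, 0.001]
ft_force: [-0.9, 0.2, 3.2]
grip_width: 0.593
grip_force: 15.0
```

>>> send_rows(motion=[{"claw": -1, "slide": [0, 0, -15], "delta_rot": [0, 0, 0]}, {"claw": -1, "slide": [0, 0, -50], "delta_rot": [0, 0, 0]}, {"claw": -1, "slide": [0, 0, -95], "delta_rot": [0, 0, 0]}, {"claw": -1, "slide": [0, 0, -140], "delta_rot": [0, 0, 0]}, {"claw": -1, "slide": [0, 0, -160], "delta_rot": [0, 0, 0]}])

```text
time: 22.55
position: [0.3706, -0.2883, 0.1895]
tool_rot: [3.137, -0.0, 0.007]
ft_force: [1.2, -0.3, -0.4]
grip_width: 0.595
grip_force: 15.0
```

>>> send_rows(motion=[{"claw": -1, "slide": [15, -12, 0], "delta_rot": [0, 0, 0]}, {"claw": -1, "slide": [46, -38, 0], "delta_rot": [0, 0, 0]}, {"claw": -1, "slide": [80, -66, 0], "delta_rot": [0, 0, 0]}, {"claw": -1, "slide": [115, -95, 0], "delta_rot": [0, 0, 0]}, {"claw": -1, "slide": [150, -123, 0], "delta_rot": [0, 0, 0]}])

```text
time: 23.05
position: [0.52, -0.1632, 0.1852]
tool_rot: [3.141, -0.001, 0.0]
ft_force: [-0.1, -0.3, -1.3]
grip_width: 0.596
grip_force: 15.0
```

>>> send_rows(motion=[{"claw": -1, "slide": [35, -29, 0], "delta_rot": [0, 0, 0]}, {"claw": -1, "slide": [70, -58, 0], "delta_rot": [0, 0, 0]}, {"claw": -1, "slide": [105, -87, 0], "delta_rot": [0, 0, 0]}, {"claw": -1, "slide": [140, -116, 0], "delta_rot": [0, 0, 0]}, {"claw": -1, "slide": [161, -133, 0], "delta_rot": [0, 0, 0]}])

```text
time: 23.55
position: [0.6817, -0.0276, 0.1844]
tool_rot: [-3.139, -0.004, 0.0]
ft_force: [0.3, 0.2, -0.5]
grip_width: 0.593
grip_force: 15.0
```

>>> send_rows(motion=[{"claw": -1, "slide": [0, 0, 0], "delta_rot": [0, 0, 0]}, {"claw": -1, "slide": [0, 0, 0], "delta_rot": [0, 0, 0]}, {"claw": -1, "slide": [0, 0, 0], "delta_rot": [0, 0, 0]}])

```text
time: 23.85
position: [0.6793, -0.0331, 0.1847]
tool_rot: [3.14, -0.003, -0.002]
ft_force: [0.1, -0.9, -0.4]
grip_width: 0.594
grip_force: 15.0
```

```bash
python3 w.py w6; python3 -c "
from h import *
a=snap('scene','scene2')['color'][150:390,130:450];cv2.imwrite('pics/s2c.png',cv2.resize(a,None,fx=2.4,fy=2.4,interpolation=cv2.INTER_CUBIC))"
```

```text
23.9 [ 0.6793 -0.0334  0.185 ] [ 0.46  0.49 -0.63  1.43  0.29  1.32 -1.76]
[[ 1.    -0.002 -0.001]
 [-0.002 -1.    -0.002]
 [-0.001  0.002 -1.   ]]
```

View pics/s2c.png

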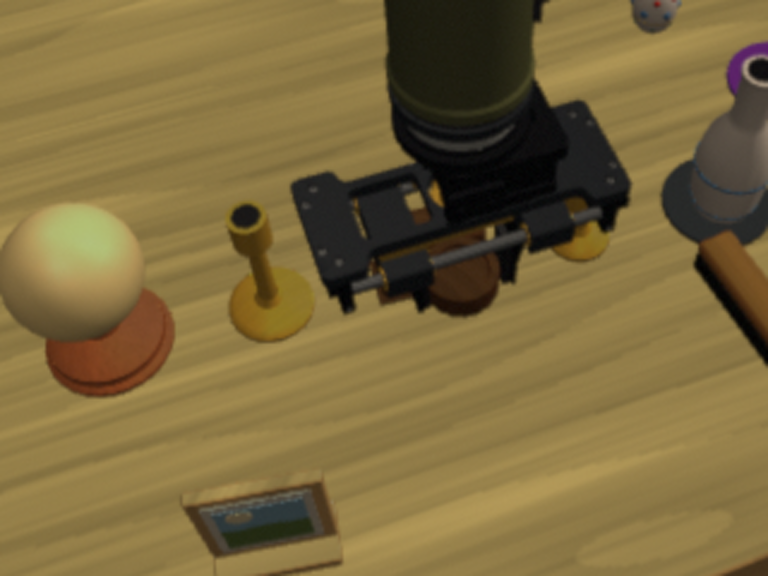

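>>> send_rows(motion=[{"claw": -1, "slide": [0, 0, 20], "delta_rot": [0, 0, 0]}, {"claw": -1, "slide": [0, 0, 60], "delta_rot": [0, 0, 0]}, {"claw": -1, "slide": [0, 0, 100], "delta_rot": [0, 0, 0]}, {"claw": -1, "slide": [0, 0, 135], "delta_rot": [0, 0, 0]}, {"claw": -1, "slide": [0, 0, 150], "delta_rot": [0, 0, 0]}])

```text
time: 24.45
position: [0.6771, -0.0331, 0.0314]
tool_rot: [3.141, -0.003, -0.009]
ft_force: [0.9, 0.1, -0.9]
grip_width: 0.591
grip_force: 15.0
```

>>> send_rows(motion=[{"claw": -1, "slide": [0, 0, 3], "delta_rot": [0, 0, 0]}, {"claw": -1, "slide": [0, 0, 5], "delta_rot": [0, 0, 0]}, {"claw": -1, "slide": [0, 0, 7], "delta_rot": [0, 0, 0]}, {"claw": -1, "slide": [0, 0, 8], "delta_rot": [0, 0, 0]}, {"claw": -1, "slide": [0, 0, 8], "delta_rot": [0, 0, 0]}])

```text
time: 24.95
position: [0.6808, -0.0314, 0.0282]
tool_rot: [3.141, -0.0, 0.003]
ft_force: [0.4, -0.7, -0.9]
grip_width: 0.592
grip_force: 15.0
```

>>> send_rows(motion=[{"claw": -1, "slide": [0, 0, 1], "delta_rot": [0, 0, 0]}, {"claw": -1, "slide": [0, 0, 1], "delta_rot": [0, 0, 0]}, {"claw": -1, "slide": [0, 0, 1], "delta_rot": [0, 0, 0]}])

```text
time: 25.25
position: [0.6801, -0.0313, 0.0261]
tool_rot: [3.141, -0.0, 0.0]
ft_force: [-0.4, -0.4, -0.9]
grip_width: 0.593
grip_force: 15.0
```

>>> send_rows(motion=[{"claw": -1, "slide": [0, 0, 0.5], "delta_rot": [0, 0, 0]}, {"claw": -1, "slide": [0, 0, 1], "delta_rot": [0, 0, 0]}, {"claw": -1, "slide": [0, 0, 1], "delta_rot": [0, 0, 0]}])

```text
time: 25.55
position: [0.6802, -0.0313, 0.0258]
tool_rot: [3.141, -0.0, 0.0]
ft_force: [-2.6, -0.2, 4.9]
grip_width: 0.594
grip_force: 15.0
```

>>> send_rows(motion=[{"claw": 0.3, "slide": [0, 0, -0.5], "delta_rot": [0, 0, 0]}, {"claw": 0.5, "slide": [0, 0, -0.5], "delta_rot": [0, 0, 0]}, {"claw": 0.7, "slide": [0, 0, -0.5], "delta_rot": [0, 0, 0]}, {"claw": 0.9, "slide": [0, 0, -0.5], "delta_rot": [0, 0, 0]}, {"claw": 0.9, "slide": [0, 0, -0.5], "delta_rot": [0, 0, 0]}])

```text
time: 26.05
position: [0.68, -0.0313, 0.0253]
tool_rot: [-3.142, 0.0, 0.0]
ft_force: [-1.2, -0.2, -0.5]
grip_width: 0.906
grip_force: 0.0
```

>>> send_rows(motion=[{"claw": 0.9, "slide": [0, 0, -10], "delta_rot": [0, 0, 0]}, {"claw": 0.9, "slide": [0, 0, -40], "delta_rot": [0, 0, 0]}, {"claw": 0.9, "slide": [0, 0, -75], "delta_rot": [0, 0, 0]}, {"claw": 0.9, "slide": [0, 0, -100], "delta_rot": [0, 0, 0]}, {"claw": 0.9, "slide": [0, 0, -100], "delta_rot": [0, 0, 0]}])

```text
time: 26.55
position: [0.6831, -0.0308, 0.1314]
tool_rot: [3.141, -0.0, 0.014]
ft_force: [0.7, -0.3, -0.1]
grip_width: 0.952
grip_force: 0.0
```

>>> send_rows(motion=[{"claw": 0.9, "slide": [0, 0, 0], "delta_rot": [0, 0, 0]}, {"claw": 0.9, "slide": [0, 0, 0], "delta_rot": [0, 0, 0]}, {"claw": 0.9, "slide": [0, 0, 0], "delta_rot": [0, 0, 0]}, {"claw": 0.9, "slide": [0, 0, 0], "delta_rot": [0, 0, 0]}, {"claw": 0.9, "slide": [0, 0, 0], "delta_rot": [0, 0, 0]}])

```text
time: 27.05
position: [0.6797, -0.0313, 0.1247]
tool_rot: [-3.141, 0.0, 0.002]
ft_force: [0.4, 0.6, 0.6]
grip_width: 0.948
grip_force: 0.0
```

```bash
python3 w.py w7; python3 - <<'E'
from h import *
for f in ['w5','w7']:
    c=load(f);g=cv2.imread(f'pics/{f}.png').max(2)[180:310,240:420]
    n,l,st,ce=cv2.connectedComponentsWithStats((g<110).astype(np.uint8))
    for k in range(1,n):
        if st[k][4]>1500:
            print(f,st[k],ce[k]+[240,180]); 
            u,v=ce[k]+[240,180]; print(at(c,u,v,.018))
E
```

```text
27.1 [ 0.6799 -0.0313  0.125 ] [ 0.46  0.54 -0.62  1.49  0.32  1.22 -1.78]
[[ 1.    -0.    -0.001]
 [-0.    -1.     0.   ]
 [-0.001 -0.    -1.   ]]
w5 [  50   19   86   87 5867] [332.1078916  242.17811488]
[ 0.3705 -0.2878  0.018 ]
w7 [  44   22   85   88 5831] [325.89504373 245.73503687]
[ 0.6813 -0.0313  0.018 ]
```

View pics/w7.png

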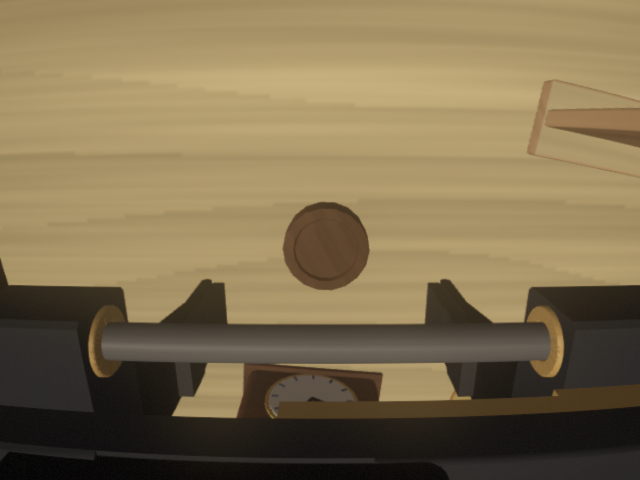

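```bash
python3 - <<'E'
from h import *
c=load('w7')
for z in (0.004,.008):
    l=at(c,245,366,z);r=at(c,381,374,z);m=(l+r)/2;d=(l-r)[:2];w=np.linalg.norm(d);y=d/w;x=np.array([y[1],-y[0]]);e=np.array([.681,-.0313])-m[:2];print(l,r,w,'yaw',np.arctan2(x[1],x[0]),'rel to front edge',e@x,e@y, 'clock ctr',m[:2]-.021*x)
E
```

```text
[0.5895 0.0254 0.004 ] [ 0.583  -0.0699  0.004 ] 0.09552141121235594 yaw -0.0681001960033846 rel to front edge 0.09514620737538255 -0.0025815154620338794 clock ctr [ 0.56529868 -0.020821  ]
[0.5921 0.0245 0.008 ] [ 0.5857 -0.0693  0.008 ] 0.09401808336697787 yaw -0.06812469287112007 rel to front edge 0.0924922066966353 -0.002609923444644357 clock ctr [ 0.56794871 -0.02097049]
```

>>> send_rows(motion=[{"claw": 0.9, "slide": [0, 0, -40], "delta_rot": [0, 0, 0]}, {"claw": 0.9, "slide": [0, 0, -80], "delta_rot": [0, 0, 0]}, {"claw": 0.9, "slide": [-30, -30, -80], "delta_rot": [0, 0, 0]}, {"claw": 0.9, "slide": [-60, -60, -80], "delta_rot": [0, 0, 0]}, {"claw": 0.9, "slide": [-90, -90, -80], "delta_rot": [0, 0, 0]}])

```text
time: 27.6
position: [0.5891, 0.0598, 0.2057]
tool_rot: [-3.141, 0.001, -0.001]
ft_force: [1.5, 0.6, 0.5]
grip_width: 0.948
grip_force: 0.0
```

>>> send_rows(motion=[{"claw": 1, "slide": [-35, -35, 0], "delta_rot": [0, 0, 0]}, {"claw": 1, "slide": [-70, -70, 0], "delta_rot": [0, 0, 0]}, {"claw": 1, "slide": [-105, -105, 0], "delta_rot": [0, 0, 0]}, {"claw": 1, "slide": [-140, -140, 0], "delta_rot": [0, 0, 0]}, {"claw": 1, "slide": [-175, -175, 0], "delta_rot": [0, 0, 0]}])

```text
time: 28.1
position: [0.4135, 0.235, 0.2055]
tool_rot: [3.141, -0.0, 0.001]
ft_force: [1.0, 1.6, 0.4]
grip_width: 0.999
grip_force: 0.0
```

>>> send_rows(motion=[{"claw": 1, "slide": [-30, -30, 10], "delta_rot": [0, 0, 0]}, {"claw": 1, "slide": [-52, -54, 50], "delta_rot": [0, 0, 0]}, {"claw": 1, "slide": [-52, -54, 80], "delta_rot": [0, 0, 0]}, {"claw": 1, "slide": [-52, -54, 80], "delta_rot": [0, 0, 0]}, {"claw": 1, "slide": [-52, -54, 80], "delta_rot": [0, 0, 0]}])

```text
time: 28.6
position: [0.3633, 0.2876, 0.1259]
tool_rot: [-3.142, 0.001, 0.001]
ft_force: [0.2, -1.0, 0.4]
grip_width: 0.998
grip_force: 0.0
```

>>> send_rows(motion=[{"claw": 1, "slide": [0, 0, 0], "delta_rot": [0, 0, 0]}, {"claw": 1, "slide": [0, 0, 0], "delta_rot": [0, 0, 0]}])

```text
time: 28.8
position: [0.3647, 0.2878, 0.127]
tool_rot: [-3.141, 0.003, -0.004]
ft_force: [0.7, 0.2, 0.3]
grip_width: 1.0
grip_force: 0.0
```

```bash
python3 w.py w8; python3 - <<'E'
from h import *
for f in ['w8']:
    c=load(f);im=cv2.imread(f'pics/{f}.png').astype(int)[150:330,220:430]
    m=((im[:,:,2]-im[:,:,0])<35)&(im.max(2)>110)
    m=cv2.morphologyEx(m.astype(np.uint8),cv2.MORPH_CLOSE,np.ones((13,13)))
    n,l,st,ce=cv2.connectedComponentsWithStats(m)
    for k in range(1,n):
        if st[k][4]>800:
            x,y,w,h=st[k][:4]; print(st[k],ce[k]+[220,150]); 
            u,v=ce[k]+[220,150]; print(at(c,u,v,.028),at(c,x+220,v,.028),at(c,x+220+w,v,.028),at(c,u,y+150,.028),at(c,u,y+150+h,.028))
E
```

```text
28.85 [0.3645 0.2878 0.1268] [ 0.22  0.09 -0.97  2.01  0.08  1.08 -2.36]
[[ 1.    -0.002  0.002]
 [-0.002 -1.     0.001]
 [ 0.002 -0.001 -1.   ]]
[  86   64   60   80 1672] [344.34988038 247.5430622 ]
[0.3679 0.2772 0.028 ] [0.3679 0.2996 0.028 ] [0.3678 0.2646 0.028 ] [0.3878 0.2774 0.028 ] [0.3387 0.277  0.028 ]
[ 70 105  42  30 897] [311.74136009 270.696767  ]
[0.3536 0.2964 0.028 ] [0.3537 0.3093 0.028 ] [0.3536 0.2844 0.028 ] [0.3634 0.2963 0.028 ] [0.3446 0.2965 0.028 ]
```

View pics/w8.png

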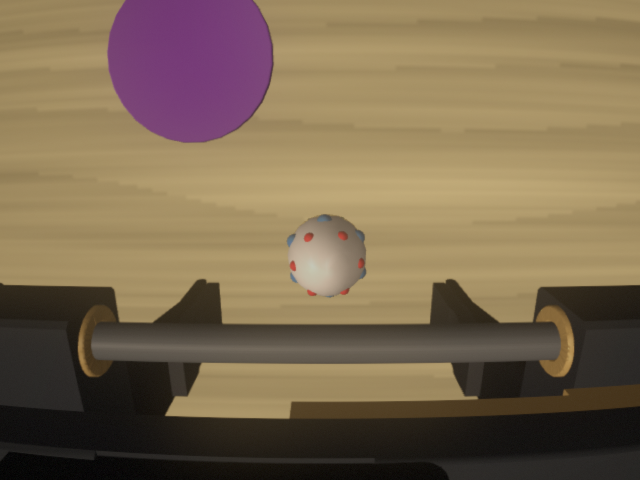

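```bash
python3 - <<'E'
from h import *
c=load('w8')
for z in (.027,.032): print(at(c,327,256,z))
E
```

```text
[0.3624 0.2874 0.027 ]
[0.364  0.2874 0.032 ]
```

>>> send_rows(motion=[{"claw": 1, "slide": [-1, 0, 30], "delta_rot": [0, 0, 0]}, {"claw": 1, "slide": [-1, 0, 60], "delta_rot": [0, 0, 0]}, {"claw": 1, "slide": [-1, 0, 85], "delta_rot": [0, 0, 0]}, {"claw": 1, "slide": [-1, 0, 95], "delta_rot": [0, 0, 0]}, {"claw": 0.8, "slide": [-1, 0, 95], "delta_rot": [0, 0, 0]}])

```text
time: 29.35
position: [0.3618, 0.2873, 0.03]
tool_rot: [3.141, -0.001, -0.003]
ft_force: [-0.2, -0.5, 0.7]
grip_width: 0.968
grip_force: 0.0
```

>>> send_rows(motion=[{"claw": 0.4, "slide": [0, 0, 0], "delta_rot": [0, 0, 0]}, {"claw": 0.2, "slide": [0, 0, 0], "delta_rot": [0, 0, 0]}, {"claw": 0.1, "slide": [0, 0, 0], "delta_rot": [0, 0, 0]}, {"claw": -0.3, "slide": [0, 0, 0], "delta_rot": [0, 0, 0]}, {"claw": -1, "slide": [0, 0, 0], "delta_rot": [0, 0, 0]}], grip_force=12)

```text
time: 29.85
position: [0.3625, 0.2878, 0.0309]
tool_rot: [-3.142, 0.001, -0.001]
ft_force: [-0.6, -0.2, -0.2]
grip_width: 0.54
grip_force: 0.0
```

>>> send_rows(motion=[{"claw": -1, "slide": [0, 0, 0], "delta_rot": [0, 0, 0]}, {"claw": -1, "slide": [0, 0, 0], "delta_rot": [0, 0, 0]}])

```text
time: 30.05
position: [0.3624, 0.2877, 0.0308]
tool_rot: [3.141, -0.0, 0.001]
ft_force: [0.2, -1.5, 4.1]
grip_width: 0.518
grip_force: 12.0
```

>>> send_rows(motion=[{"claw": -1, "slide": [0, 0, -8], "delta_rot": [0, 0, 0]}, {"claw": -1, "slide": [0, 0, -35], "delta_rot": [0, 0, 0]}, {"claw": -1, "slide": [0, 0, -75], "delta_rot": [0, 0, 0]}, {"claw": -1, "slide": [0, 0, -120], "delta_rot": [0, 0, 0]}, {"claw": -1, "slide": [0, 0, -150], "delta_rot": [0, 0, 0]}])

```text
time: 30.55
position: [0.3623, 0.2888, 0.1834]
tool_rot: [-3.14, -0.001, -0.004]
ft_force: [0.9, -1.1, -0.2]
grip_width: 0.517
grip_force: 12.0
```

>>> send_rows(motion=[{"claw": -1, "slide": [10, 10, 0], "delta_rot": [0, 0, 0]}, {"claw": -1, "slide": [30, 30, 0], "delta_rot": [0, 0, 0]}, {"claw": -1, "slide": [55, 55, 0], "delta_rot": [0, 0, 0]}, {"claw": -1, "slide": [80, 80, 0], "delta_rot": [0, 0, 0]}, {"claw": -1, "slide": [105, 105, 0], "delta_rot": [0, 0, 0]}])

```text
time: 31.05
position: [0.4675, 0.1809, 0.1794]
tool_rot: [3.141, -0.0, -0.002]
ft_force: [1.2, 0.1, -0.8]
grip_width: 0.512
grip_force: 12.0
```

>>> send_rows(motion=[{"claw": -1, "slide": [25, 25, 0], "delta_rot": [0, 0, 0]}, {"claw": -1, "slide": [50, 50, 0], "delta_rot": [0, 0, 0]}, {"claw": -1, "slide": [75, 75, 0], "delta_rot": [0, 0, 0]}, {"claw": -1, "slide": [100, 100, 0], "delta_rot": [0, 0, 0]}, {"claw": -1, "slide": [125, 125, 0], "delta_rot": [0, 0, 0]}])

```text
time: 31.55
position: [0.5923, 0.0558, 0.1788]
tool_rot: [3.141, -0.001, -0.004]
ft_force: [0.2, 0.0, 0.1]
grip_width: 0.517
grip_force: 12.0
```

>>> send_rows(motion=[{"claw": -1, "slide": [25, 25, 0], "delta_rot": [0, 0, 0]}, {"claw": -1, "slide": [50, 50, 0], "delta_rot": [0, 0, 0]}, {"claw": -1, "slide": [72, 72, 0], "delta_rot": [0, 0, 0]}, {"claw": -1, "slide": [84, 85, 0], "delta_rot": [0, 0, 0]}, {"claw": -1, "slide": [88, 89, 0], "delta_rot": [0, 0, 0]}])

```text
time: 32.05
position: [0.6803, -0.0347, 0.178]
tool_rot: [3.141, -0.006, -0.005]
ft_force: [-0.3, -0.5, -1.6]
grip_width: 0.515
grip_force: 12.0
```

>>> send_rows(motion=[{"claw": -1, "slide": [0, 0, 20], "delta_rot": [0, 0, 0]}, {"claw": -1, "slide": [0, 0, 50], "delta_rot": [0, 0, 0]}, {"claw": -1, "slide": [0, 0, 80], "delta_rot": [0, 0, 0]}, {"claw": -1, "slide": [0, 0, 100], "delta_rot": [0, 0, 0]}, {"claw": -1, "slide": [0, 0, 110], "delta_rot": [0, 0, 0]}])

```text
time: 32.55
position: [0.6776, -0.0305, 0.0673]
tool_rot: [-3.141, -0.002, 0.008]
ft_force: [-0.7, -0.0, -0.0]
grip_width: 0.512
grip_force: 12.0
```

>>> send_rows(motion=[{"claw": -1, "slide": [0, 0, 0], "delta_rot": [0, 0, 0]}, {"claw": -1, "slide": [0, 0, 0], "delta_rot": [0, 0, 0]}, {"claw": -1, "slide": [0, 0, 0], "delta_rot": [0, 0, 0]}, {"claw": -1, "slide": [0, 0, 0], "delta_rot": [0, 0, 0]}])

```text
time: 32.95
position: [0.6809, -0.0312, 0.072]
tool_rot: [3.141, -0.0, 0.004]
ft_force: [0.6, -0.6, -1.4]
grip_width: 0.513
grip_force: 12.0
```

Position (0.681, −0.031) matches the stand. I lower it into the recess in small steps.

>>> send_rows(motion=[{"claw": -1, "slide": [0, 0, 5], "delta_rot": [0, 0, 0]}, {"claw": -1, "slide": [0, 0, 10], "delta_rot": [0, 0, 0]}, {"claw": -1, "slide": [0, 0, 15], "delta_rot": [0, 0, 0]}, {"claw": -1, "slide": [0, 0, 19], "delta_rot": [0, 0, 0]}, {"claw": -1, "slide": [0, 0, 20], "delta_rot": [0, 0, 0]}])

```text
time: 33.45
position: [0.6795, -0.0314, 0.0495]
tool_rot: [-3.142, 0.0, 0.002]
ft_force: [-0.3, -0.6, -0.5]
grip_width: 0.513
grip_force: 12.0
```

>>> send_rows(motion=[{"claw": -1, "slide": [0, 0, 0.5], "delta_rot": [0, 0, 0]}, {"claw": -1, "slide": [0, 0, 1], "delta_rot": [0, 0, 0]}, {"claw": -1, "slide": [0, 0, 1], "delta_rot": [0, 0, 0]}, {"claw": -1, "slide": [0, 0, 1], "delta_rot": [0, 0, 0]}])

```text
time: 33.85
position: [0.6802, -0.0314, 0.0497]
tool_rot: [3.141, -0.0, 0.001]
ft_force: [0.1, -0.5, -0.1]
grip_width: 0.512
grip_force: 12.0
```

>>> send_rows(motion=[{"claw": -1, "slide": [0, 0, 0.5], "delta_rot": [0, 0, 0]}, {"claw": -1, "slide": [0, 0, 0.5], "delta_rot": [0, 0, 0]}, {"claw": -1, "slide": [0, 0, 0.5], "delta_rot": [0, 0, 0]}])

```text
time: 34.15
position: [0.6801, -0.0314, 0.0491]
tool_rot: [3.141, -0.0, 0.0]
ft_force: [0.4, 0.2, -0.6]
grip_width: 0.514
grip_force: 12.0
```

>>> send_rows(motion=[{"claw": -1, "slide": [0, 0, 0.5], "delta_rot": [0, 0, 0]}, {"claw": -1, "slide": [0, 0, 0.5], "delta_rot": [0, 0, 0]}, {"claw": -1, "slide": [0, 0, 0.5], "delta_rot": [0, 0, 0]}])

```text
time: 34.45
position: [0.6802, -0.0314, 0.049]
tool_rot: [3.141, -0.0, 0.001]
ft_force: [-0.9, -0.1, 3.2]
grip_width: 0.513
grip_force: 12.0
```

>>> send_rows(motion=[{"claw": -1, "slide": [0, 0, 0.5], "delta_rot": [0, 0, 0]}, {"claw": -1, "slide": [0, 0, 0.5], "delta_rot": [0, 0, 0]}, {"claw": -1, "slide": [0, 0, 0.5], "delta_rot": [0, 0, 0]}])

```text
time: 34.75
position: [0.6803, -0.0314, 0.0489]
tool_rot: [3.141, -0.0, 0.001]
ft_force: [-1.8, -0.1, 5.4]
grip_width: 0.516
grip_force: 12.0
```

>>> send_rows(motion=[{"claw": 0.1, "slide": [0, 0, -0.7], "delta_rot": [0, 0, 0]}, {"claw": 0.2, "slide": [0, 0, -0.7], "delta_rot": [0, 0, 0]}, {"claw": 0.4, "slide": [0, 0, -0.7], "delta_rot": [0, 0, 0]}, {"claw": 0.7, "slide": [0, 0, -0.7], "delta_rot": [0, 0, 0]}, {"claw": 0.9, "slide": [0, 0, -0.7], "delta_rot": [0, 0, 0]}])

```text
time: 35.25
position: [0.68, -0.0313, 0.0484]
tool_rot: [-3.142, 0.0, 0.0]
ft_force: [0.0, -0.2, 0.5]
grip_width: 0.787
grip_force: 0.0
```

>>> send_rows(motion=[{"claw": 0.9, "slide": [0, 0, -0.7], "delta_rot": [0, 0, 0]}, {"claw": 0.9, "slide": [0, 0, -10], "delta_rot": [0, 0, 0]}, {"claw": 0.9, "slide": [0, 0, -50], "delta_rot": [0, 0, 0]}, {"claw": 0.9, "slide": [0, 0, -90], "delta_rot": [0, 0, 0]}, {"claw": 0.9, "slide": [0, 0, -130], "delta_rot": [0, 0, 0]}])

```text
time: 35.75
position: [0.68, -0.0311, 0.1809]
tool_rot: [-3.141, -0.0, -0.001]
ft_force: [0.9, 0.5, 0.2]
grip_width: 0.95
grip_force: 0.0
```

>>> send_rows(motion=[{"claw": 0.9, "slide": [-40, 0, -40], "delta_rot": [0, 0, 0]}, {"claw": 0.9, "slide": [-80, 0, -60], "delta_rot": [0, 0, 0]}, {"claw": 0.9, "slide": [-120, 0, -60], "delta_rot": [0, 0, 0]}, {"claw": 0.9, "slide": [-160, 0, -60], "delta_rot": [0, 0, 0]}, {"claw": 0.9, "slide": [-200, 0, -60], "delta_rot": [0, 0, 0]}])

```text
time: 36.25
position: [0.4787, -0.0309, 0.2394]
tool_rot: [3.141, 0.001, 0.002]
ft_force: [-1.1, 0.3, 0.8]
grip_width: 0.951
grip_force: 0.0
```

>>> send_rows(motion=[{"claw": 0.9, "slide": [0, 0, 0], "delta_rot": [0, 0, 0]}, {"claw": 0.9, "slide": [0, 0, 0], "delta_rot": [0, 0, 0]}, {"claw": 0.9, "slide": [0, 0, 0], "delta_rot": [0, 0, 0]}, {"claw": 0.9, "slide": [0, 0, 0], "delta_rot": [0, 0, 0]}, {"claw": 0.9, "slide": [0, 0, 0], "delta_rot": [0, 0, 0]}])

```text
time: 36.75
position: [0.4809, -0.0309, 0.2386]
tool_rot: [-3.14, -0.001, 0.0]
ft_force: [-0.1, -0.2, -0.3]
grip_width: 0.949
grip_force: 0.0
```

```bash
python3 -c "
from h import *
a=snap('scene','scene3')['color'][150:400,130:480];cv2.imwrite('pics/s3c.png',cv2.resize(a,None,fx=2.28,fy=2.28,interpolation=cv2.INTER_CUBIC))"
```

```text
(no output)
```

View pics/s3c.png

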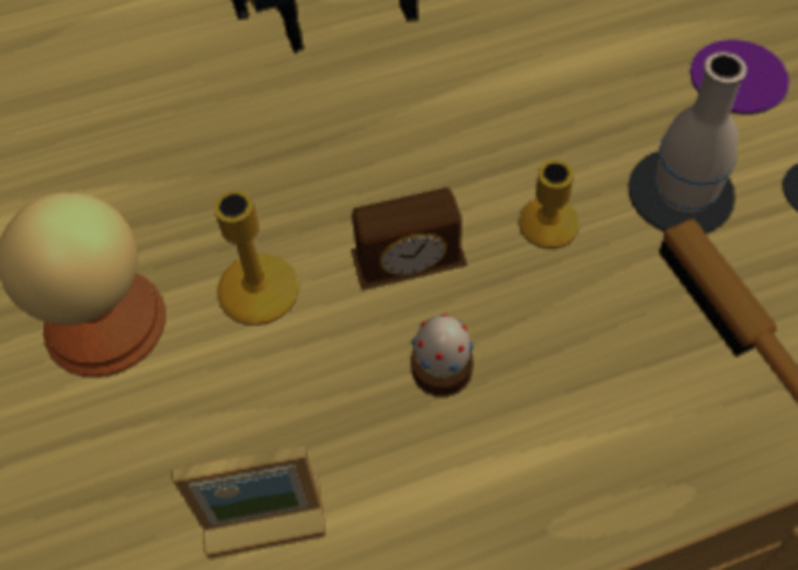

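```bash
python3 - <<'E'
from h import *
c=load('scene3');A=lambda u,v,z:at(c,130+u/2.28,150+v/2.28,z)[:2]
print('vase',A(726,66,.173),'coaster',A(682,191,.006),'tall',A(236,206,.13),'short',A(556,173,.078))
print(ctrl.close_job())
E
```

```text
vase [0.587  0.2485] coaster [0.5885 0.2437] tall [ 0.5516 -0.1537] short [0.5752 0.1136]
the job is handed in; nothing more can be done
None
```

The job is handed in with all five ornaments placed: in the last image each stands upright and released at its target, and the lamp, clock, photo frame and brush look untouched. No verdict came back.

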